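Hold a bush in the trigger clamp

TASK

Take the plain bush (the one without a flange) out of the tray and stand it on the bed of the bench clamp between the two jaws, let go of it, then pump the clamp's trigger until the sprung pad has pushed the bush home in the V of the fixed jaw and is itself pushed about half-way into its sleeve. Never drive the pad all the way in, that squeezes the bush out of round. Finish still holding the trigger squeezed like that, since the pressure falls off when it is let go, and leave everything else where it lies.

Things in the scene. Friction and masses are not known exactly. Their poses are not given: they have to be found in the camera images.
- bush: the plain bronze bush, a straight hollow cylinder 36 mm across and 31 mm high, standing upright in the tray (120 g). Origin: centre of its underside, z up.
- flanged_bush: a flanged bronze bush, 44 mm across its flange and 28 mm high, that stays in the tray. Origin: centre of its underside.
- tray: fixed low sheet-metal tray, 200 x 130 mm with 7 mm rim flanges, floor 3 mm thick, walls 22 mm high. The three parts in it lie in one row along its x axis (the long side), about 63 mm apart, each of them in any of the three places. Origin: centre of its underside.
- clamp: loose bench clamp standing on the worktop, 265 x 66 x 158 mm, 0.9 kg; it may slide a little while squeezed. Origin: on the worktop below the trigger's pivot (75 mm up); x points along the clamp from the trigger to the fixed jaw, z up. In x order: upright handle, trigger, moving jaw (34 mm wide, 46 mm high), bed, fixed jaw (43 mm high). Both sides of the bed are free.
- bed_seat (a point): point on the bed (46 mm wide, 10 mm above the worktop), 152 mm in front of the clamp's origin, where the centre of the bush's underside is when the bush is home in the fixed jaw's V (120 degrees, 30 mm wide, open towards the trigger). Set the bush down up to 15 mm short of it: the pad pushes it the rest of the way.
- grip_mid (a point): point midway between the handle's back and the resting trigger's front, 125 mm up. Handle (26 mm wide, x -30 to -14 mm, 158 mm high) and trigger (20 mm wide, leaning away from it) measure 64 mm along x at rest, 43 mm fully squeezed: squeeze the two together between the fingers from above, closing along x, 110 to 145 mm above the worktop. Pushing the trigger alone slides the clamp.
- trigger_front (a point): foremost point of the trigger, 125 mm above the worktop at rest, 50 mm above the pivot.
- pad_face (a point): centre of the pad's flat face (disc 26 mm across, facing the fixed jaw, 26 mm above the worktop); with the bush home, this face is 18 mm from the bush's axis.
- clamp_jaw (a joint): travel of the moving jaw and its toothed rod, m, 0 fully open to 0.062; it starts at 0 to 0.022, and the bush is home and touched when it reaches about 0.044. A light brake keeps it where it is (about 3 N); the trigger drives it, forwards only.
- clamp_trigger (a joint): trigger angle, rad: 0 at rest, 0.40 fully squeezed; a spring returns it. A squeeze takes 5 to 20 N at the fingers, up to the stop. Each full one moves the jaw 8 to 13 mm through a pawl on 5 mm teeth (up to 5 mm is lost until the pawl meets a tooth): make several full squeezes, letting the trigger right back between them, and a partial last one.
- clamp_pad (a joint): how far the sprung pad is pushed into its sleeve on the moving jaw, m: 0 out, 0.012 all the way in; spring 1.1 N per mm. A dark groove round its shank comes level with the sleeve's end at half travel (0.006). If the trigger is let go the pad springs back to about 0.0027.
- grease_tin: bystander: round tin, 67 mm across and 38 mm high, to be left alone.
- screwdriver: bystander: screwdriver, 214 mm long, lying, to be left alone.
- bolt: a cad-plated hexagon bolt, lying, 78 mm long with a 20 mm head, that stays in the tray. Origin: below its middle.

How it is judged:
By the outcome, as a careful person would: the job done as asked, in the order asked, and still so for the second after the job is handed in, while the arm keeps its last pose, push and grip.
It also fails if it takes over 58 s, if anything falls off the work surface, if the arm or the gripper's body presses on something with over 40 N, if the wrist force passes 120 N, or if a joint passes its speed limit or range.

ROBOT

A 6-joint arm with a two-finger parallel gripper is mounted at the origin on a cart in front of the work surface, level with it; the furniture and walls round the work are solid. World frame = base frame: x ahead of the robot, y to its left, z up, the work surface at z = 0. Lengths are in m, angles in rad, forces in N, time in s.
With the tool pointing down it reaches from about 0.325 to 0.775 m from the base axis. Payload 5.5 kg.
Tool frame: the origin (TCP) lies midway between the tips of the shut fingers; the grasp point (between the pads) lies 19 mm behind it; z points along the fingers, y is the line along which they close (so a half turn about z gives the same grasp; the last joint's range is limited). The gripper opens to 88 mm and grips with 3 to 60 N. Pads are 20 mm wide; open, the fingers measure 115 mm over their backs; the gripper's body (75 mm by 178 mm) begins 61 mm behind the grasp point.
Start: joints at [-1.222, 0.091, 1.231, -0, 1.82, -0.057], TCP at [0.237, -0.551, 0.223] pointing down, gripper open.
Joint ranges: [-2.87, 2.87], [-0.86, 2.18], [0.17, 2.46], [-1.51, 4.65], [0.06, 2.69], [-2.65, 2.65]. Speed limits (rad/s): [2.57, 2.57, 3.01, 3.14, 3.14, 3.14].

INTERFACE

Orientations are given as [roll, pitch, yaw] about the fixed x, y, z axes, in that order (R = Rz(yaw) Ry(pitch) Rx(roll)).
In Python, from workcell import ctrl gives the robot as it stands. The module is installed in compiled form; this text tells all that it offers.
- The arm moves only by the shell command python3 -m jog 'ROWS'. ROWS is a JSON object of lists of equal length, an entry for each row: "turn": the turn, a rotation vector about the tool's x, y, z in degrees, a list of three; "dp": the shift along the tool's x, y, z in mm, a list of three; "grip": the opening, from 0 (shut) to 1 (fully open). In form: {"turn": [[ax, ay, az], ...], "dp": [[dx, dy, dz], ...], "grip": [grip, ...]}. A call has 1 to 8 rows; each row is the pose to reach, as a shift and turn from the pose commanded when the call began, along the tool's axes at that moment; what a row does not reach only later rows make up. A row lasts 1/10 s, in which the tool goes at most 50 mm and 8.59 degrees, less where a joint would pass 70% of its speed; a pose out of reach is approached as far as the arm can. A call with a gripper value outside its range is refused whole. The fingers move at their own pace and stop on an object; the grip force is fixed at half the most. Time passes only in rows, so rows that repeat a pose let the fingers close. It gives the time, the measured TCP pose, the force, the opening and the grip force at its end, in the units of the state.
- ctrl.state(): the state, without advancing time (a new reading comes with each control period).
- ctrl.camera(name): name is "scene" or "side" or "wrist"; returns (picture, depth): 400x640x3 uint8, red, green, blue; 400x640 float32, m along the optical axis (not along the pixel's ray), 0 where there is no reading.
- ctrl.get_calibration(name): a dict with "intrinsics" (3x3 intrinsics, pixels), "rvec" (rotation vector, rad) and "tvec" (3), from world to camera coordinates, as OpenCV has them; the wrist camera has in their place "hand_eye" (4x4, takes a point from camera to tool coordinates, whose origin is the TCP and whose axes are the flange's). Camera axes: x right, y down, z forward; pixel columns grow to the right and rows downward; lengths in m; the calibration is good to about 2 mm. A picture is of the moment at which its call begins: read the wrist's pose just before it. get_calibration takes no time and is no camera call.
- ctrl.close_job(): hands the job in; it is judged then, once.
Trained networks look in the newest picture that a camera, given by its name, has taken for a name from the list of things; names that differ only in an ending like _2 or _b are one class to them, and where a whole thing is asked for, a point or a joint stands for the part that bears it (a point fixed in the world has none). Each returns a list of dicts, best first, with "p" (0 to 1); they miss things now and then, are a little off and sometimes report something else, mostly with a low value. They report only what shows in the picture. A call takes as long as a camera call.
- ctrl.masks_of(camera, label): "pixels" (400x640 bool, what is visible of it) and "rect" ([left, top, right, bottom] in pixels, round what is visible of it).
The state is a dict: "time_s": time; "joint_pos": joint angles; "joint_velocities": joint speeds; "joint_torque": joint torques, N m; "tcp_pos": TCP position; "orientation": TCP orientation; "force": force on the tool from outside, world axes, zero at the start; "torque": the same for the moment, N m; "grip_width": opening from 0.0 (shut) to 1.0 (fully open); "finger_force": force on a finger pad.
Only numpy, scipy, OpenCV 4.12 (cv2) and the standard library are available. Lean on these libraries where they do the work, as an engineer would, in place of code of your own. Each camera call takes 0.05 s, during which the arm holds its last target. There are 200 camera calls.

## Working session

There is one attempt and no reset: what is moved stays moved. The work goes in short steps, Python scripts to look and compute and a shell command to move; the robot and the scene stay as the last step left them, time stands still between calls to the robot, and variables do not carry over. Pictures are saved under pics/ and viewed, at most 10 in all, crops included, and the job is handed in when it is done.

```bash
mkdir -p pics; cat > h.py <<'E'
import numpy as np, cv2
from scipy.spatial.transform import Rotation as R
from workcell import ctrl
def cam(name):
    s=ctrl.state(); im,d=ctrl.camera(name); c=ctrl.get_calibration(name); K=np.array(c["intrinsics"])
    if "hand_eye" in c:
        T=np.eye(4); T[:3,:3]=R.from_euler('xyz',s["orientation"]).as_matrix(); T[:3,3]=s["tcp_pos"]
        M=T@np.array(c["hand_eye"])
    else:
        M=np.eye(4); M[:3,:3]=cv2.Rodrigues(np.array(c["rvec"],float))[0]; M[:3,3]=np.ravel(c["tvec"]); M=np.linalg.inv(M)
    v,u=np.mgrid[:400,:640]
    P=np.stack([(u-K[0,2])/K[0,0]*d,(v-K[1,2])/K[1,1]*d,d],-1)@M[:3,:3].T+M[:3,3]
    P[d==0]=np.nan
    return im,P,K,M
def save(im,n): cv2.imwrite("pics/"+n+".png",im[...,::-1])
def masks(c,l): return ctrl.masks_of(c,l)
E
python3 - <<'E'
from h import *
ims=[]
for c in ("scene","side"):
    im,P,K,M=cam(c); save(im,c+"0")
    print(c,M[:3,3].round(3),K[0,0])
    for l in ("bush","flanged_bush","tray","bolt","clamp","trigger_front","pad_face","clamp_jaw","grease_tin","screwdriver"):
        for m in masks(c,l)[:2]:
            if m["p"]<.3: continue
            Q=P[m["pixels"]]; Q=Q[~np.isnan(Q[:,0])]
            if len(Q)>5: print(l,round(m["p"],2),[int(a) for a in m["rect"]],len(Q),"med",np.median(Q,0).round(3),"lo",np.percentile(Q,3,0).round(3),"hi",np.percentile(Q,97,0).round(3))
E
```

```text
scene [ 0.19  -0.802  0.779] 390.85936316639834
bush 0.76 [322, 243, 339, 261] 231 med [ 0.523 -0.172  0.026] lo [ 0.506 -0.184  0.004] hi [ 0.551 -0.142  0.037]
flanged_bush 0.5 [348, 242, 364, 258] 187 med [ 0.589 -0.177  0.03 ] lo [ 0.57  -0.194  0.008] hi [ 0.605 -0.157  0.034]
tray 0.73 [294, 229, 379, 287] 2663 med [ 0.531 -0.175  0.005] lo [ 0.43  -0.237  0.002] hi [ 0.626 -0.103  0.025]
pad_face 0.61 [325, 324, 413, 349] 747 med [ 0.45  -0.411  0.026] lo [ 0.397 -0.428  0.013] hi [ 0.582 -0.392  0.033]
screwdriver 0.62 [324, 324, 412, 352] 765 med [ 0.448 -0.41   0.026] lo [ 0.397 -0.428  0.013] hi [ 0.584 -0.389  0.033]
side [0.576 1.094 0.556] 443.9095094005109
bush 0.48 [319, 200, 331, 219] 130 med [ 0.524 -0.152  0.027] lo [ 0.509 -0.176  0.009] hi [ 0.539 -0.144  0.037]
tray 0.59 [287, 199, 358, 223] 1244 med [ 0.508 -0.171  0.012] lo [ 0.425 -0.235  0.003] hi [ 0.626 -0.097  0.026]
tray 0.33 [318, 204, 330, 218] 131 med [ 0.521 -0.152  0.027] lo [ 0.505 -0.176  0.008] hi [ 0.536 -0.144  0.037]
clamp 0.92 [298, 220, 340, 298] 1947 med [0.546 0.245 0.044] lo [0.511 0.044 0.007] hi [0.584 0.278 0.154]
pad_face 0.33 [302, 219, 342, 296] 1927 med [0.546 0.245 0.044] lo [0.511 0.044 0.007] hi [0.584 0.278 0.154]
clamp_jaw 0.51 [309, 253, 333, 294] 171 med [0.536 0.256 0.03 ] lo [0.522 0.125 0.008] hi [0.569 0.283 0.046]
grease_tin 0.92 [253, 295, 286, 329] 997 med [0.645 0.359 0.037] lo [0.615 0.315 0.005] hi [0.676 0.375 0.04 ]
screwdriver 0.62 [307, 179, 361, 192] 280 med [ 0.447 -0.394  0.021] lo [ 0.399 -0.477  0.003] hi [ 0.542 -0.381  0.034]
```

```bash
python3 -c "
import cv2,numpy as np
a=cv2.imread('pics/scene0.png');b=cv2.imread('pics/side0.png')
cv2.imwrite('pics/both0.png',cv2.resize(np.vstack([a,b]),(480,600),interpolation=cv2.INTER_AREA))"
```

```text
(no output)
```

View pics/scene0.png

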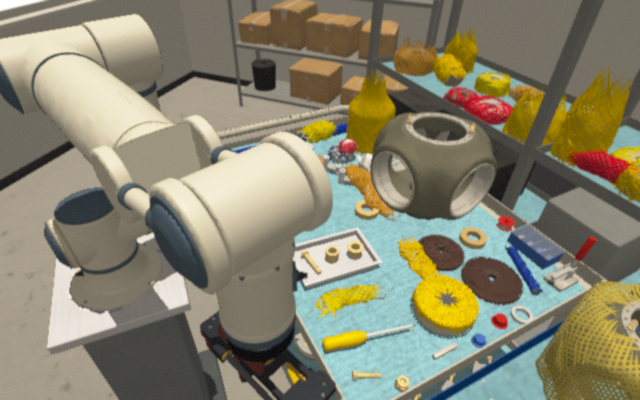

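The scene picture shows the tray at (335,257), with the bolt on the left (312,262) and the two bushes at (331,254) and (356,250). The arm hides the clamp. Next I'll look at the side view.

```bash
python3 - <<'E'
from h import *
im,P,K,M=cam("side")
c=cv2.resize(im[180:340,220:420],(800,640)[:2],interpolation=cv2.INTER_CUBIC)[:600]
save(c,"side1")
m=masks("side","clamp")[0]["pixels"]
Q=P[m]; Q=Q[~np.isnan(Q[:,0])]
for z0,z1 in ((.003,.02),(.02,.035),(.035,.05),(.05,.08),(.08,.11),(.11,.14),(.14,.17)):
    q=Q[(Q[:,2]>z0)&(Q[:,2]<z1)]
    print(z0,len(q),np.percentile(q[:,:2],[2,25,50,75,98],axis=0).round(3).tolist())
q=Q[Q[:,2]>.1]; print(q[::8].round(3).tolist()[:25])
print(ctrl.state()["time_s"])
E
```

```text
Traceback (most recent call last):
IndexError: list index out of range
```

View pics/side1.png

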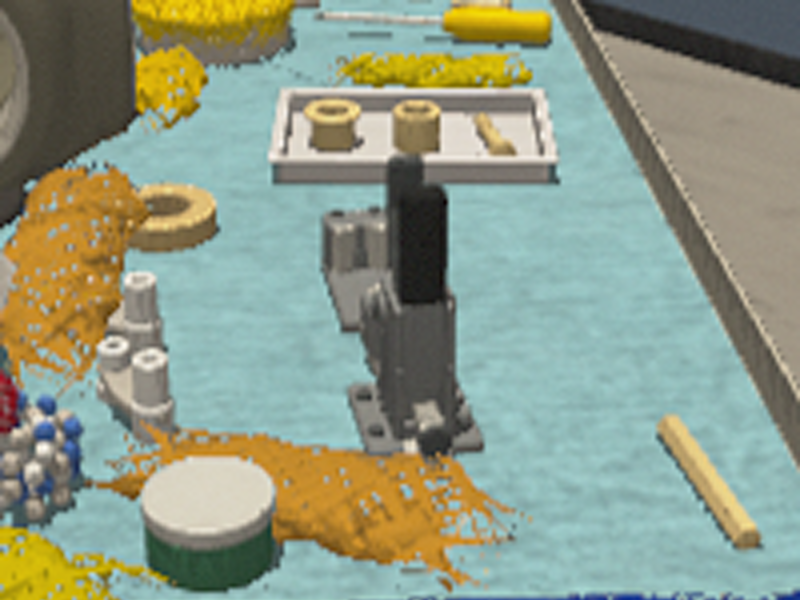

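The side view shows the tray with the flanged bush at (333,124), the plain bush in the middle at (416,126) and the bolt at (493,133). The clamp has its handle and trigger nearest the camera (420,230), and its fixed jaw points towards −y at (355,238).

```bash
python3 - <<'E'
from h import *
s=ctrl.state(); print(s["time_s"],s["orientation"],s["tcp_pos"])
c=ctrl.get_calibration("wrist"); print(np.round(c["hand_eye"],3).tolist(),np.round(c["intrinsics"],1).tolist())
Rm=R.from_euler('xyz',s["orientation"]).as_matrix(); print(Rm.round(3).tolist())
t=np.array([0.50,-0.16,0.28]); print((1000*Rm.T@(t-s["tcp_pos"])).round())
E
```

```text
1.2 [ 3.14153044e+00 -2.70961930e-06  4.05763580e-01] [ 0.23683944 -0.55130479  0.22267134]
[[-0.0, -0.966, -0.26, 0.071], [1.0, -0.0, -0.001, 0.0], [0.001, -0.26, 0.966, -0.162], [0.0, 0.0, 0.0, 1.0]] [[337.5, 0.0, 318.4], [0.0, 337.5, 195.7], [0.0, 0.0, 1.0]]
[[0.919, 0.395, 0.0], [0.395, -0.919, -0.0], [0.0, 0.0, -1.0]]
[ 396. -256.  -57.]
```

```bash
python3 - <<'E'
from h import *
for c in ("side","scene"):
    im,P,K,M=cam(c); Q=P.reshape(-1,3); Q=Q[~np.isnan(Q[:,0])]
    Q=Q[(Q[:,2]>.06)&(Q[:,0]>.3)&(Q[:,0]<.85)&(abs(Q[:,1])<.5)]
    H,_,_=np.histogram2d(Q[:,0],Q[:,1],bins=[np.arange(.3,.86,.05),np.arange(-.5,.51,.05)])
    Z=np.zeros_like(H)
    for q in Q: 
        i,j=int((q[0]-.3)/.05),int((q[1]+.5)/.05)
        Z[min(i,10),min(j,19)]=max(Z[min(i,10),min(j,19)],q[2])
    print(c);print((Z*100).astype(int))
E
python3 -m jog '{"turn":[[0,0,0],[0,0,5],[0,0,10],[0,0,15],[0,0,20],[0,0,23],[0,0,23],[0,0,23]],"dp":[[0,0,-40],[40,-20,-57],[80,-50,-57],[120,-80,-57],[160,-105,-57],[200,-130,-57],[240,-155,-57],[280,-180,-57]],"grip":[0.7,0.7,0.7,0.7,0.7,0.7,0.7,0.7]}'
```

```text
side
[[ 0  0  0  0  0  0  0  0  0  0  0  0  0  0  0  0  0  0  0  0]
 [ 0  0  0  0  0  0  0  0  0  0  0  0  0  0  0  0  0  0  0  0]
 [ 0  0  0  0  0  0  0  0  0  0  0  0  0  0  0  0  0  0  0  0]
 [ 0  0  0  0  0  0  0  0  0  0  0  0  0  0  0  0  0  0  0  0]
 [ 0  0  0  0  0  0  0  0  0  0  0  0  0 15 16 15  0  0  0  0]
 [ 0  0  0  0  0  0  0  0  0  0  0  0  0 15 15  9  0  0  0  0]
 [ 0  0  0  0  0  0  0  0  0  0  0  0  0  0  0  0  0  0  0  0]
 [ 0  0  0  0  0  0  0  0  0  0  0  0  0  0  0  0  0  0  6  0]
 [ 0  0  0  0  0  0  0 25 25 25 23  0  0  0  0  0  0  0  6  6]
 [ 0  0  0  0  0  0  0 27 27 27 26 24  8  8  6  7  0  0  6  6]
 [ 0  0  0  0  0  0 10 27 27 30 27 26  8  8  6 19 19 18  0  0]]
scene
[[ 0  0  0  0  0  0  0  0  0  0  0  0  0  0  0  0  0  0  0  0]
 [ 0  0  0  0  0  0  0  0  0  0  0  0  0  0  0  0  0  0  0  0]
 [ 0  0  0  0  0  0  0  0  0  0  0  0  0  0  0  0  0  0  0  0]
 [ 0  0  0  0  0  0  0  0  0  0  0  0  0  0  0  0  0  0  0  0]
 [ 0  0  0  0  0  0  0  0  0  0  0  0  0  0  0  0  0  0  0  0]
 [ 0  0  0  0  0  0  0  0  0  0  0  0  0  0  0  0  0  0  0  0]
 [ 0  0  0  0  0  0  0  0  0  0  0  0  0  0  0  0  0  0  0  0]
 [ 0  0  0  0  0  0  0  0  0  0  0  0  0  0  0  0  0  0  0  0]
 [ 0  0  0  0  0  0 23 25 25 24 22  0  0  0  0  0  0  0  6  6]
 [ 0  0  0  0  0 21 25 27 27 27 26 24  7  8  7  7  0  0  6  6]
 [ 0  0  0  0  0 24 27 27 27 30 27 25  8  8  6 18 19 17  0  0]]
time_s: 2.1
tcp_pos: [0.4238, -0.2737, 0.2799]
orientation: [3.141, -0.001, 0.004]
force: [1.1, -0.1, -0.4]
grip_width: 0.699
finger_force: 0.0
```

```bash
python3 -m jog '{"turn":[[0,0,0],[0,0,0],[0,0,0],[0,0,0]],"dp":[[25,-35,0],[65,-80,0],[95,-108,0],[95,-108,0]],"grip":[0.7,0.7,0.7,0.7]}'
python3 - <<'E'
from h import *
im,P,K,M=cam("wrist"); save(im,"w1")
for l in ("bush","flanged_bush","tray","clamp"):
    for m in masks("wrist",l)[:2]:
        Q=P[m["pixels"]]; Q=Q[~np.isnan(Q[:,0])]
        if len(Q)<20: continue
        zt=np.percentile(Q[:,2],95); T=Q[abs(Q[:,2]-zt)<.003]
        c,r=cv2.minEnclosingCircle((T[:,:2]*1000).astype(np.float32))
        print(l,round(m["p"],2),[int(a) for a in m["rect"]],"ztop",zt.round(4),"circ",np.round(c,1),round(r,1),"mean",T.mean(0).round(4))
        if l=="tray": print(cv2.minAreaRect((Q[:,:2]*1000).astype(np.float32)))
E
```

```text
time_s: 2.5
tcp_pos: [0.5203, -0.1625, 0.2786]
orientation: [-3.14, 0.0, 0.011]
force: [0.3, -0.2, 0.1]
grip_width: 0.702
finger_force: 0.0
bush 0.95 [307, 144, 337, 176] ztop 0.0347 circ [ 523.8 -165.3] 18.0 mean [ 0.5244 -0.1651  0.0336]
bush 0.24 [9, 123, 90, 155] ztop 0.0469 circ [551.9 156.7] 18.6 mean [0.5516 0.1562 0.0459]
flanged_bush 0.8 [309, 88, 346, 126] ztop 0.0321 circ [ 588.5 -173.4] 21.9 mean [ 0.5887 -0.1735  0.0307]
flanged_bush 0.51 [2, 99, 172, 173] ztop 0.0461 circ [559.9 116.9] 91.6 mean [0.5582 0.1177 0.0452]
tray 0.96 [262, 66, 388, 239] ztop 0.0224 circ [ 526.4 -168.7] 126.8 mean [ 0.5373 -0.1682  0.0217]
((524.5452880859375, -168.75323486328125), (151.0618896484375, 223.21524047851562), 85.6406478881836)
clamp 0.76 [0, 99, 171, 174] ztop 0.0462 circ [559.9 116.9] 91.6 mean [0.558  0.1189 0.0452]
```

View pics/w1.png

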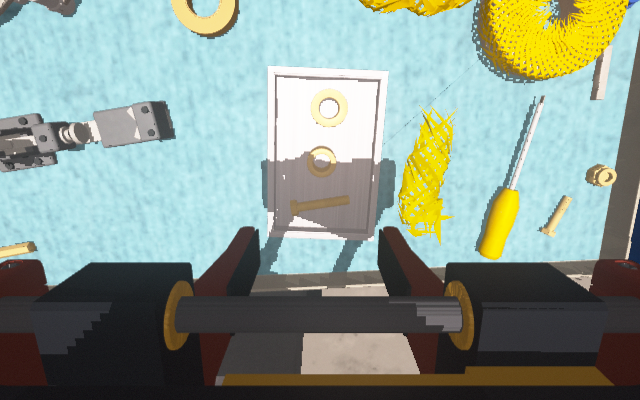

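The wrist picture shows the plain bush at (323,160). It measures 36 mm across with its top at 34 mm, as it should. The flanged bush is at (328,107) and the bolt at (320,203). The clamp lies at the left, with its fixed jaw at (150,122).

```bash
python3 -m jog '{"turn":[[0,0,4],[0,0,4],[0,0,4],[0,0,4],[0,0,4],[0,0,4],[0,0,4],[0,0,4]],"dp":[[4,2.5,45],[4,2.5,90],[4,2.5,135],[4,2.5,180],[4,2.5,220],[4,2.5,250],[4,2.5,268],[4,2.5,268]],"grip":[0.7,0.7,0.7,0.7,0.7,0.7,0.7,0.7]}'; python3 -m jog '{"turn":[[0,0,0],[0,0,0],[0,0,0],[0,0,0],[0,0,0],[0,0,0]],"dp":[[0,0,0],[0,0,0],[0,0,0],[0,0,0],[0,0,0],[0,0,0]],"grip":[0.3,0.3,0.3,0.3,0.3,0.3]}'
```

```text
time_s: 3.55
tcp_pos: [0.5188, -0.17, 0.0084]
orientation: [-3.14, 0.006, -0.068]
force: [0.4, -0.0, 0.8]
grip_width: 0.699
finger_force: 0.0
time_s: 4.15
tcp_pos: [0.5225, -0.1697, 0.0133]
orientation: [3.141, -0.002, -0.065]
force: [-0.3, 1.1, 5.1]
grip_width: 0.403
finger_force: 30.0
```

```bash
python3 -m jog '{"turn":[[0,0,0],[0,0,0],[0,0,0],[0,0,0],[0,0,0],[0,0,0],[0,0,0],[0,0,0]],"dp":[[0,0,-15],[0,0,-50],[0,0,-95],[0,0,-140],[-5,-25,-185],[-10,-60,-215],[-15,-105,-235],[-20,-150,-250]],"grip":[0.3,0.3,0.3,0.3,0.3,0.3,0.3,0.3]}'; python3 -m jog '{"turn":[[0,0,-2],[0,0,-4],[0,0,-4],[0,0,-4],[0,0,-4],[0,0,-4]],"dp":[[-5,-45,0],[-10,-90,0],[-15,-130,0],[-20,-150,0],[-20,-150,0],[-20,-150,0]],"grip":[0.3,0.3,0.3,0.3,0.3,0.3]}'
cat > clamp.py <<'E'
from h import *
import sys
im,P,K,M=cam("wrist"); save(im,sys.argv[1])
print(ctrl.state()["joint_pos"], ctrl.state()["tcp_pos"],ctrl.state()["orientation"])
for l in ("clamp","pad_face","clamp_jaw","trigger_front","bush"):
    for m in masks("wrist",l)[:2]:
        Q=P[m["pixels"]]; Q=Q[~np.isnan(Q[:,0])]
        if len(Q)<20 or m["p"]<.3: continue
        print(l,round(m["p"],2),[int(a) for a in m["rect"]],len(Q),np.percentile(Q,[2,50,98],axis=0).round(3).tolist())
np.save("P.npy",P)
E
python3 clamp.py w2
```

```text
time_s: 4.95
tcp_pos: [0.5112, -0.0174, 0.2646]
orientation: [3.141, -0.003, -0.067]
force: [1.3, 0.5, -1.6]
grip_width: 0.407
finger_force: 30.0
time_s: 5.55
tcp_pos: [0.5011, 0.1325, 0.262]
orientation: [3.141, -0.0, 0.005]
force: [-0.0, -0.6, -1.5]
grip_width: 0.406
finger_force: 30.0
[ 1.92034977e-01 -1.16587131e-01  1.36684246e+00 -6.56758708e-04
  1.89132882e+00  1.75852619e+00] [0.50128941 0.13188103 0.26193444] [ 3.14098190e+00 -1.24753919e-04  4.09822547e-03]
clamp 0.72 [171, 84, 417, 167] 9555 [[0.515, 0.033, 0.007], [0.553, 0.181, 0.035], [0.587, 0.248, 0.157]]
clamp 0.45 [230, 120, 258, 152] 675 [[0.534, 0.186, 0.02], [0.546, 0.192, 0.145], [0.555, 0.222, 0.155]]
pad_face 0.61 [307, 113, 325, 128] 207 [[0.547, 0.125, 0.027], [0.555, 0.132, 0.033], [0.566, 0.142, 0.04]]
clamp_jaw 0.89 [254, 113, 329, 139] 1256 [[0.536, 0.128, 0.02], [0.55, 0.157, 0.043], [0.566, 0.201, 0.048]]
trigger_front 0.83 [228, 120, 257, 153] 653 [[0.534, 0.186, 0.08], [0.545, 0.192, 0.146], [0.555, 0.222, 0.155]]
bush 0.94 [281, 208, 356, 295] 4909 [[0.487, 0.117, 0.255], [0.503, 0.132, 0.281], [0.52, 0.148, 0.283]]
bush 0.58 [516, 184, 586, 204] 698 [[0.453, -0.2, 0.004], [0.466, -0.154, 0.015], [0.476, -0.125, 0.022]]
```

View pics/w2.png

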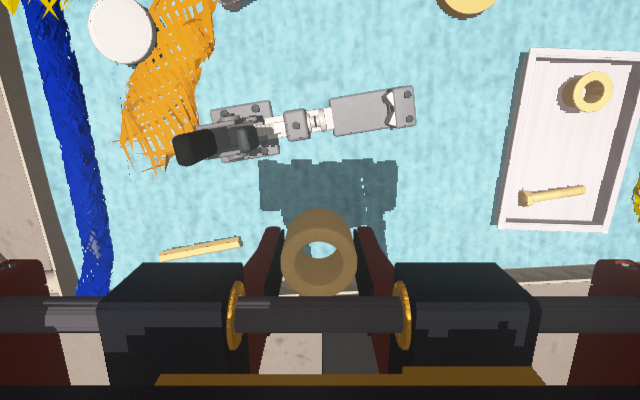

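The picture shows the clamp along (195,148) to (400,105). The handle and trigger are at the left, the moving jaw and pad at (305,122), the bed at (360,113), and the fixed jaw with its V at (392,107). The bush is held at (320,250).

```bash
cat > fit.py <<'E'
from h import *
P=np.load("P.npy")
Q=P.reshape(-1,3); Q=Q[~np.isnan(Q[:,0])]
Q=Q[(Q[:,0]>.5)&(Q[:,0]<.62)&(Q[:,1]>0)&(Q[:,1]<.30)&(Q[:,2]>.006)&(Q[:,2]<.17)]
bed=Q[(Q[:,2]<.014)&(Q[:,1]<.12)&(Q[:,1]>.03)]
r=cv2.minAreaRect((bed[:,:2]*1000).astype(np.float32)); print("bed",len(bed),r)
jaw=Q[(abs(Q[:,2]-.043)<.004)&(Q[:,1]<.09)]
rj=cv2.minAreaRect((jaw[:,:2]*1000).astype(np.float32)); print("jaw",len(jaw),rj)
mj=Q[(abs(Q[:,2]-.046)<.004)&(Q[:,1]>.12)&(Q[:,1]<.18)]; print("mj",len(mj),cv2.minAreaRect((mj[:,:2]*1000).astype(np.float32)))
h=Q[Q[:,2]>.153]; print("handle",len(h),cv2.minAreaRect((h[:,:2]*1000).astype(np.float32)),h.mean(0))
# axis from bed mid-line & jaw
a=h[:,:2].mean(0); b=np.array(r[0])/1000; d=b-a; print("handle->bed",np.degrees(np.arctan2(d[1],d[0])))
for l,S in (("bed",bed),("jaw",jaw)):
    A=S[:,:2]-S[:,:2].mean(0)
E
python3 fit.py
```

```text
bed 2212 ((564.72607421875, 77.17915344238281), (45.92749786376953, 90.69640350341797), 9.636337280273438)
jaw 985 ((570.5266723632812, 41.97887420654297), (43.9036979675293, 30.272037506103516), 9.49193000793457)
mj 672 ((551.2646484375, 157.83551025390625), (33.63395690917969, 24.90007209777832), 9.424524307250977)
handle 745 ((539.4910278320312, 218.05734252929688), (25.2443790435791, 59.69852828979492), 5.889122486114502) [0.53974566 0.22663839 0.15577538]
handle->bed -80.5113666589962
```

```bash
python3 -m jog '{"turn":[[0,0,-8],[0,0,-16],[0,0,-24],[0,0,-32],[0,0,-40],[0,0,-48],[0,0,-56],[0,0,-64]],"dp":[[8,7,0],[16,14,0],[24,22,0],[32,30,10],[40,38,20],[48,45,30],[56,52,40],[64,59,50]],"grip":[0.3,0.3,0.3,0.3,0.3,0.3,0.3,0.3]}'; python3 -m jog '{"turn":[[0,0,-8],[0,0,-16],[0,0,-24],[0,0,-32],[0,0,-35.3],[0,0,-35.3],[0,0,-35.3]],"dp":[[0,0,10],[0,0,20],[0,0,30],[0,0,35],[0,0,35],[0,0,35],[0,0,35]],"grip":[0.3,0.3,0.3,0.3,0.3,0.3,0.3]}'
python3 - <<'E'
from h import *
im,P,K,M=cam("wrist"); save(im,"w3")
s=ctrl.state();print(s["tcp_pos"],s["orientation"])
np.save("P.npy",P)
Q=P.reshape(-1,3); Q=Q[~np.isnan(Q[:,0])]
jaw=Q[(abs(Q[:,2]-.043)<.004)&(Q[:,1]<.09)&(Q[:,0]>.53)&(Q[:,0]<.62)]
print("jaw",len(jaw),cv2.minAreaRect((jaw[:,:2]*1000).astype(np.float32)))
m=masks("wrist","bush")[0]; B=P[m["pixels"]]; B=B[~np.isnan(B[:,0])]; t=np.percentile(B[:,2],97); B=B[B[:,2]>t-.003]
print(m["p"],t,cv2.minEnclosingCircle((B[:,:2]*1000).astype(np.float32)))
E
```

```text
time_s: 6.65
tcp_pos: [0.5659, 0.0728, 0.2112]
orientation: [-3.142, 0.0, 1.126]
force: [0.4, 0.1, -1.2]
grip_width: 0.407
finger_force: 30.0
time_s: 7.35
tcp_pos: [0.5657, 0.0734, 0.1768]
orientation: [3.141, 0.0, 1.735]
force: [0.3, 0.2, -0.5]
grip_width: 0.404
finger_force: 30.0
[0.56567776 0.07347617 0.17683837] [3.14128993e+00 4.74022903e-05 1.73532954e+00]
jaw 207 ((568.5848999023438, 51.48367691040039), (43.85533905029297, 13.202740669250488), 12.489079475402832)
0.95 0.19797324723951779 ((565.94921875, 73.84537506103516), 18.185077667236328)
```

View pics/w3.png

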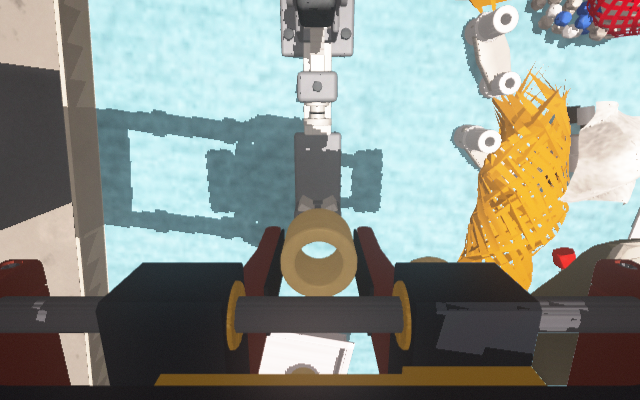

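The bush at (318,250) lines up with the bed and jaws at (318,165). It is about 5 mm short of home, so I'll lower it.

```bash
python3 -m jog '{"turn":[[0,0,0],[0,0,0],[0,0,0],[0,0,0],[0,0,0],[0,0,0],[0,0,0],[0,0,0]],"dp":[[0,0,35],[0,0,80],[0,0,115],[0,0,138],[0,0,150],[0,0,155],[0,0,155],[0,0,155]],"grip":[0.3,0.3,0.3,0.3,0.3,0.3,0.3,0.3]}'
```

```text
time_s: 8.25
tcp_pos: [0.5667, 0.0739, 0.0235]
orientation: [3.139, 0.0, 1.737]
force: [0.1, -0.8, -1.7]
grip_width: 0.403
finger_force: 30.0
```

```bash
python3 -m jog '{"turn":[[0,0,0],[0,0,0],[0,0,0]],"dp":[[0,0,1.5],[0,0,2.5],[0,0,2.5]],"grip":[0.3,0.3,0.3]}'
```

```text
time_s: 8.55
tcp_pos: [0.5663, 0.0738, 0.0204]
orientation: [3.139, 0.0, 1.737]
force: [-0.3, 0.2, 2.9]
grip_width: 0.405
finger_force: 30.0
```

```bash
python3 -m jog '{"turn":[[0,0,0],[0,0,0],[0,0,0],[0,0,0],[0,0,0],[0,0,0],[0,0,0],[0,0,0]],"dp":[[0,0,-0.5],[0,0,-0.5],[0,0,-0.5],[0,0,-12],[0,0,-40],[0,0,-85],[0,0,-130],[0,0,-175]],"grip":[0.65,0.65,0.65,0.65,0.65,0.65,0.65,0.65]}'; python3 -m jog '{"turn":[[0,0,8],[0,0,16],[0,0,24],[0,0,32],[0,0,40],[0,0,48],[0,0,56],[0,0,64]],"dp":[[10,0,-35],[25,0,-45],[45,0,-45],[65,0,-45],[85,0,-45],[105,0,-45],[125,0,-45],[145,-1,-45]],"grip":[1,1,1,1,1,1,1,1]}';  python3 -m jog '{"turn":[[0,0,8],[0,0,16],[0,0,24],[0,0,26],[0,0,26]],"dp":[[0,0,0],[0,0,0],[0,0,0],[0,0,0],[0,0,0]],"grip":[1,1,1,1,1]}'
python3 clamp.py w4; python3 fit.py
```

```text
time_s: 9.35
tcp_pos: [0.5652, 0.0738, 0.1968]
orientation: [3.141, 0.0, 1.737]
force: [0.9, 0.3, -1.0]
grip_width: 0.649
finger_force: 0.0
time_s: 10.15
tcp_pos: [0.5402, 0.2174, 0.24]
orientation: [3.141, -0.001, 0.615]
force: [-0.3, 0.3, 0.8]
grip_width: 0.998
finger_force: 0.0
time_s: 10.65
tcp_pos: [0.5404, 0.2167, 0.24]
orientation: [-3.141, -0.001, 0.167]
force: [-0.5, 0.3, 0.3]
grip_width: 0.996
finger_force: 0.0
[3.22832249e-01 4.66423834e-02 1.24663922e+00 3.27316502e-05
 1.84764926e+00 1.72580494e+00] [0.54046379 0.2166681  0.2398685 ] [-3.14145938e+00 -6.48994895e-04  1.67832553e-01]
clamp 0.58 [260, 142, 498, 215] 8952 [[0.527, 0.034, 0.007], [0.554, 0.194, 0.042], [0.59, 0.267, 0.157]]
pad_face 0.5 [384, 159, 400, 183] 289 [[0.545, 0.126, 0.009], [0.557, 0.132, 0.033], [0.568, 0.142, 0.039]]
clamp_jaw 0.8 [259, 155, 402, 186] 1820 [[0.528, 0.129, 0.009], [0.549, 0.166, 0.033], [0.568, 0.278, 0.047]]
trigger_front 0.79 [308, 166, 355, 210] 1129 [[0.535, 0.19, 0.057], [0.546, 0.202, 0.109], [0.555, 0.227, 0.155]]
bush 0.97 [428, 151, 470, 186] 1097 [[0.55, 0.056, 0.009], [0.568, 0.073, 0.038], [0.585, 0.092, 0.042]]
bush 0.34 [629, 168, 640, 189] 154 [[0.574, -0.165, 0.005], [0.585, -0.158, 0.009], [0.597, -0.156, 0.016]]
bed 1384 ((565.754638671875, 74.23197174072266), (45.354766845703125, 91.17670440673828), 9.78261661529541)
jaw 1471 ((567.7620239257812, 59.06534957885742), (43.11201477050781, 63.80056381225586), 10.520572662353516)
mj 681 ((551.5347290039062, 158.12306213378906), (33.038143157958984, 24.74724769592285), 9.101908683776855)
handle 762 ((541.9036865234375, 218.98704528808594), (23.833786010742188, 60.16717529296875), 10.895768165588379) [0.54015675 0.22817259 0.15573926]
handle->bed -80.55900358009036
```

View pics/w4.png

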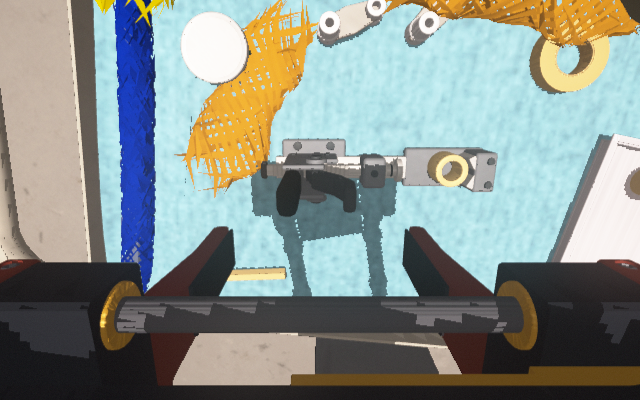

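The bush stands on the bed at (450,170) just short of the V. The handle and trigger at (315,190) lie centred between the open fingers. I'll go down over them.

```bash
python3 -m jog '{"turn":[[0,0,0],[0,0,0],[0,0,0],[0,0,0],[0,0,0],[0,0,0],[0,0,0]],"dp":[[1,0,30],[1,0,65],[1,0,95],[1,0,115],[1,0,128],[1,0,134],[1,0,134]],"grip":[1,1,1,1,1,1,1]}'
python3 -m jog '{"turn":[[0,0,0],[0,0,0],[0,0,0],[0,0,0],[0,0,0],[0,0,0],[0,0,0],[0,0,0]],"dp":[[0,0,0],[0,0,0],[0,0,0],[0,0,0],[0,0,0],[0,0,0],[0,0,0],[0,0,0]],"grip":[0.72,0.72,0.65,0.58,0.5,0.4,0.4,0.4]}'
python3 clamp.py w5; python3 fit.py
```

```text
time_s: 11.65
tcp_pos: [0.5414, 0.2167, 0.1049]
orientation: [3.142, 0.001, 0.167]
force: [0.6, -0.3, 0.1]
grip_width: 1.0
finger_force: 0.0
time_s: 12.45
tcp_pos: [0.5416, 0.2186, 0.1065]
orientation: [-3.139, -0.002, 0.168]
force: [-1.3, 7.5, 2.4]
grip_width: 0.483
finger_force: 30.0
[0.32404905 0.05393836 1.4749341  0.0020889  1.61026935 1.72665982] [0.54161271 0.21855778 0.1065087 ] [-3.13915042e+00 -2.09724184e-03  1.68267983e-01]
clamp 0.73 [262, 157, 613, 296] 22688 [[0.528, 0.025, 0.005], [0.555, 0.199, 0.042], [0.592, 0.251, 0.157]]
clamp 0.44 [493, 174, 565, 233] 2925 [[0.554, 0.05, 0.012], [0.569, 0.07, 0.036], [0.586, 0.083, 0.042]]
pad_face 0.97 [455, 191, 481, 222] 679 [[0.547, 0.093, 0.01], [0.561, 0.11, 0.033], [0.571, 0.119, 0.039]]
clamp_jaw 0.66 [264, 180, 484, 234] 4261 [[0.532, 0.107, 0.018], [0.554, 0.144, 0.034], [0.572, 0.256, 0.047]]
trigger_front 0.72 [316, 212, 363, 295] 2797 [[0.536, 0.199, 0.079], [0.55, 0.208, 0.138], [0.553, 0.22, 0.159]]
trigger_front 0.63 [455, 189, 478, 223] 708 [[0.549, 0.101, 0.01], [0.561, 0.11, 0.033], [0.572, 0.119, 0.039]]
bush 0.94 [493, 172, 566, 232] 2960 [[0.553, 0.05, 0.012], [0.569, 0.07, 0.036], [0.586, 0.083, 0.042]]
bush 0.48 [315, 217, 364, 295] 2916 [[0.533, 0.198, 0.076], [0.55, 0.208, 0.137], [0.553, 0.22, 0.159]]
bed 2306 ((565.743896484375, 72.2531509399414), (45.56085205078125, 92.90937805175781), 9.554579734802246)
jaw 3580 ((569.0087280273438, 49.949703216552734), (44.239933013916016, 65.94889068603516), 9.448902130126953)
mj 1588 ((554.9628295898438, 136.9182891845703), (33.42885208129883, 24.400598526000977), 9.2223482131958)
handle 3235 ((542.4110717773438, 218.24354553222656), (23.928136825561523, 65.32760620117188), 9.679193496704102) [0.54928119 0.22265677 0.15905617]
handle->bed -83.75345272364358
```

View pics/w5.png

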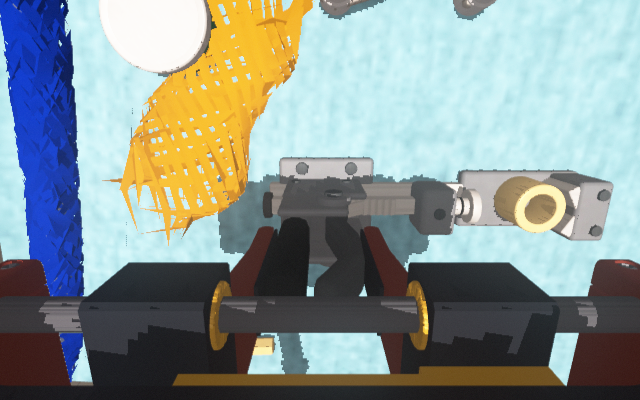

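The trigger is fully squeezed against the handle at (315,250). The moving jaw and pad have advanced to (435–480,208), close to the bush at (530,205), and the wrist camera sees the pad well.

```bash
cat > meas.py <<'E'
from h import *
import sys
X=np.array([.165,-.986]); Y=np.array([.986,.165]); O=np.array([.5409,.2187])
def meas(crop=None):
    im,P,K,M=cam("wrist")
    D=P[...,:2]-O; s=1000*D@X; t=1000*D@Y; z=1000*P[...,2]
    ok=~np.isnan(z)
    g=lambda c: np.sort(s[ok&c])
    mj=g((abs(z-46)<4)&(abs(t)<14)&(s>50)&(s<115))
    pad=g((abs(z-33)<7)&(abs(t)<7)&(s>mj[-4])&(s<170))
    fj=ok&(abs(z-43)<3)&(t>-18)&(t<18)&(s>180); 
    bm=masks("wrist","bush")[0]["pixels"]&ok&(z>38)&(s>100); b=P[bm][:,:2]
    c,r=cv2.minEnclosingCircle((1000*(b-O)).astype(np.float32)); c=np.array(c)
    pm=masks("wrist","pad_face"); ps=None
    if pm and pm[0]["p"]>.4:
        q=s[pm[0]["pixels"]&ok&(z>25)]; ps=np.percentile(q,[3,50,90,97]).round(1).tolist()
    h=np.histogram(pad,bins=np.arange(70,150,3))[0]
    st=ctrl.state()
    print("t",st["time_s"],"w",round(st["grip_width"],3),"ff",round(st["finger_force"],1),"F",np.round(st["force"],1))
    print("mj",mj[[3,-4]].round(1),"padmask s",ps,"bush s,t",(c@X).round(1),(c@Y).round(1),round(r,1),"fj end",np.percentile(s[fj],99).round(1))
    if crop:
        save(cv2.resize(im[165:265,410:620],(756,360),interpolation=cv2.INTER_CUBIC),crop)
if __name__=="__main__": meas(sys.argv[1] if len(sys.argv)>1 else None)
E
python3 meas.py c1
python3 -m jog '{"turn":[[0,0,0],[0,0,0],[0,0,0],[0,0,0],[0,0,0],[0,0,0]],"dp":[[0,0,0],[0,0,0],[0,0,0],[0,0,0],[0,0,0],[0,0,0]],"grip":[0.55,0.65,0.75,0.8,0.8,0.8]}'
python3 meas.py
```

```text
t 12.9 w 0.486 ff 30.0 F [-2.1  6.8  3.2]
mj [71.  95.1] padmask s [101.5, 110.2, 114.0, 115.2] bush s,t 156.4 2.3 18.5 fj end 202.8
time_s: 13.5
tcp_pos: [0.5415, 0.2167, 0.1051]
orientation: [3.142, 0.0, 0.166]
force: [-0.4, -1.6, -2.6]
grip_width: 0.798
finger_force: 0.6
t 13.65 w 0.799 ff 0.6 F [-0.3 -1.6 -1.3]
mj [70.8 95.1] padmask s [101.4, 110.1, 114.3, 115.3] bush s,t 156.3 2.0 18.4 fj end 202.6
```

```bash
python3 -m jog '{"turn":[[0,0,0],[0,0,0],[0,0,0],[0,0,0],[0,0,0]],"dp":[[0,5,0],[0,11,0],[0,11,0],[0,11,0],[0,11,0]],"grip":[0.8,0.8,0.8,0.8,0.8]}'
python3 meas.py
python3 -m jog '{"turn":[[0,0,0],[0,0,0],[0,0,0],[0,0,0],[0,0,0],[0,0,0],[0,0,0],[0,0,0]],"dp":[[0,-2,0],[0,-4,0],[0,-6,0],[0,-8,0],[0,-10,0],[0,-12,0],[0,-12,0],[0,-12,0]],"grip":[0.75,0.7,0.65,0.6,0.55,0.5,0.4,0.4]}'
python3 meas.py
```

```text
time_s: 14.15
tcp_pos: [0.5434, 0.206, 0.1053]
orientation: [-3.141, -0.0, 0.167]
force: [0.1, -0.4, 0.4]
grip_width: 0.801
finger_force: 0.0
t 14.3 w 0.801 ff 0.0 F [0.8 0.7 0.9]
mj [70.9 95.2] padmask s [101.4, 110.1, 114.2, 115.0] bush s,t 156.1 2.2 18.3 fj end 202.8
time_s: 15.1
tcp_pos: [0.5416, 0.2187, 0.1059]
orientation: [-3.141, -0.002, 0.168]
force: [0.9, 1.9, 6.1]
grip_width: 0.484
finger_force: 30.0
t 15.25 w 0.486 ff 30.0 F [1.1 2.4 6. ]
mj [ 80.9 104.9] padmask s [111.9, 120.2, 124.3, 125.4] bush s,t 155.8 1.5 18.5 fj end 203.0
```

```bash
python3 -m jog '{"turn":[[0,0,0],[0,0,0],[0,0,0],[0,0,0],[0,0,0],[0,0,0],[0,0,0]],"dp":[[0,3,0],[0,6,0],[0,9,0],[0,12,0],[0,12,0],[0,12,0],[0,12,0]],"grip":[0.6,0.7,0.8,0.8,0.8,0.8,0.8]}'
python3 -m jog '{"turn":[[0,0,0],[0,0,0],[0,0,0],[0,0,0],[0,0,0],[0,0,0],[0,0,0],[0,0,0]],"dp":[[0,-2,0],[0,-4,0],[0,-6,0],[0,-8,0],[0,-10,0],[0,-12,0],[0,-12,0],[0,-12,0]],"grip":[0.75,0.7,0.65,0.6,0.55,0.5,0.4,0.4]}'
python3 meas.py c2
```

```text
time_s: 15.95
tcp_pos: [0.5433, 0.206, 0.1051]
orientation: [-3.142, 0.0, 0.167]
force: [0.9, 0.3, 0.4]
grip_width: 0.797
finger_force: 0.0
time_s: 16.75
tcp_pos: [0.5417, 0.2187, 0.1059]
orientation: [-3.141, -0.002, 0.168]
force: [0.3, 1.5, 4.8]
grip_width: 0.484
finger_force: 30.0
t 16.9 w 0.483 ff 30.0 F [1.7 2.9 5.6]
mj [ 90.8 115. ] padmask s [122.4, 130.2, 134.0, 135.0] bush s,t 154.6 0.7 20.0 fj end 202.9
```

View pics/c2.png

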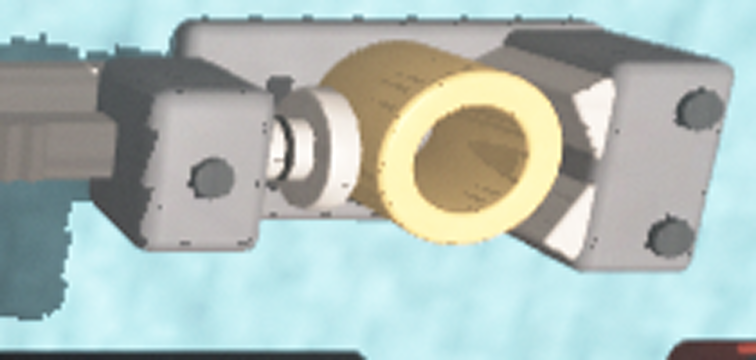

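The crop shows the pad at (325,150) with the groove at (290,150), and the bush at (470,155) not yet in the V at (590,150). One more full squeeze moves the jaw about 10 mm, which is still short of half travel.

```bash
python3 -m jog '{"turn":[[0,0,0],[0,0,0],[0,0,0],[0,0,0],[0,0,0],[0,0,0],[0,0,0]],"dp":[[0,3,0],[0,6,0],[0,9,0],[0,12,0],[0,12,0],[0,12,0],[0,12,0]],"grip":[0.6,0.7,0.8,0.8,0.8,0.8,0.8]}'
python3 -m jog '{"turn":[[0,0,0],[0,0,0],[0,0,0],[0,0,0],[0,0,0],[0,0,0],[0,0,0],[0,0,0]],"dp":[[0,-2,0],[0,-4,0],[0,-6,0],[0,-8,0],[0,-10,0],[0,-10.5,0],[0,-11,0],[0,-11,0]],"grip":[0.75,0.7,0.65,0.6,0.55,0.54,0.53,0.53]}'
python3 meas.py c3
```

```text
time_s: 17.6
tcp_pos: [0.5433, 0.206, 0.1052]
orientation: [-3.141, -0.0, 0.167]
force: [0.8, 0.1, -0.7]
grip_width: 0.797
finger_force: 0.0
time_s: 18.4
tcp_pos: [0.5421, 0.2167, 0.1061]
orientation: [3.141, -0.002, 0.166]
force: [1.1, -4.4, 6.0]
grip_width: 0.531
finger_force: 4.3
t 18.55 w 0.531 ff 4.4 F [ 0.9 -4.5  6.1]
mj [ 98.3 115. ] padmask s [130.1, 136.2, 140.3, 141.4] bush s,t 158.5 0.8 19.0 fj end 202.7
```

View pics/c3.png

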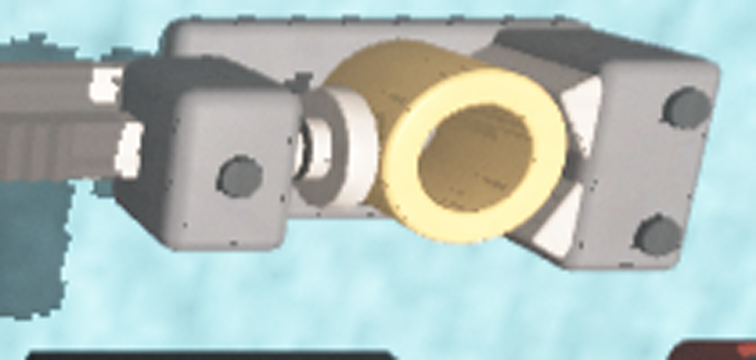

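The pad at (355,150) touches the bush, which sits almost in the V. The groove at (305,150) is still outside the sleeve. I'll finish this stroke, let the trigger back, then make the partial one in small steps.

```bash
sed -i 's/(s<115))/(s<128))/; s/print("mj",/print("d",round(ps[-1]-mj[3],1) if ps else None,"mj",/' meas.py
python3 -m jog '{"turn":[[0,0,0],[0,0,0],[0,0,0],[0,0,0],[0,0,0]],"dp":[[0,-1,0],[0,-2,0],[0,-2,0],[0,-2,0],[0,-2,0]],"grip":[0.51,0.49,0.47,0.47,0.47]}'
python3 meas.py
python3 -m jog '{"turn":[[0,0,0],[0,0,0],[0,0,0],[0,0,0],[0,0,0],[0,0,0],[0,0,0]],"dp":[[0,3,0],[0,6,0],[0,9,0],[0,13,0],[0,13,0],[0,13,0],[0,13,0]],"grip":[0.6,0.7,0.8,0.8,0.8,0.8,0.8]}'
python3 meas.py
python3 -m jog '{"turn":[[0,0,0],[0,0,0],[0,0,0],[0,0,0],[0,0,0],[0,0,0]],"dp":[[0,-2,0],[0,-4,0],[0,-6,0],[0,-7,0],[0,-7,0],[0,-7,0]],"grip":[0.75,0.7,0.65,0.63,0.63,0.63]}'
python3 meas.py
```

```text
time_s: 19.05
tcp_pos: [0.5417, 0.2187, 0.1061]
orientation: [3.141, -0.002, 0.167]
force: [0.3, -2.1, 6.1]
grip_width: 0.482
finger_force: 30.0
t 19.2 w 0.479 ff 30.0 F [ 0.7 -2.3  5.4]
d 40.8 mj [100.3 124.6] padmask s [132.6, 136.4, 140.2, 141.1] bush s,t 159.5 1.9 18.4 fj end 202.9
time_s: 19.9
tcp_pos: [0.5433, 0.2062, 0.1052]
orientation: [-3.141, -0.0, 0.167]
force: [-0.1, -0.4, 0.5]
grip_width: 0.797
finger_force: 0.0
t 20.05 w 0.801 ff 0.0 F [ 0.6  0.9 -0.1]
d None mj [ 99.1 123. ] padmask s None bush s,t 159.3 1.8 18.4 fj end 202.8
time_s: 20.65
tcp_pos: [0.5427, 0.2122, 0.1061]
orientation: [3.14, -0.001, 0.166]
force: [-0.8, -5.0, 5.1]
grip_width: 0.635
finger_force: 10.3
t 20.8 w 0.633 ff 10.4 F [ 0.  -4.7  4.5]
d 39.3 mj [102.1 126.3] padmask s [133.7, 136.6, 140.5, 141.4] bush s,t 159.7 1.0 18.9 fj end 202.8
```

```bash
python3 -m jog '{"turn":[[0,0,0],[0,0,0],[0,0,0]],"dp":[[0,-0.5,0],[0,-0.5,0],[0,-0.5,0]],"grip":[0.622,0.615,0.615]}'
python3 meas.py c4
```

```text
time_s: 21.1
tcp_pos: [0.5426, 0.2129, 0.106]
orientation: [3.141, -0.001, 0.166]
force: [0.2, -4.8, 5.3]
grip_width: 0.621
finger_force: 10.6
t 21.25 w 0.612 ff 10.6 F [-0.2 -4.7  4.7]
d 37.9 mj [102.9 127. ] padmask s [134.8, 136.7, 140.1, 140.8] bush s,t 159.7 1.7 18.5 fj end 202.7
```

View pics/c4.png

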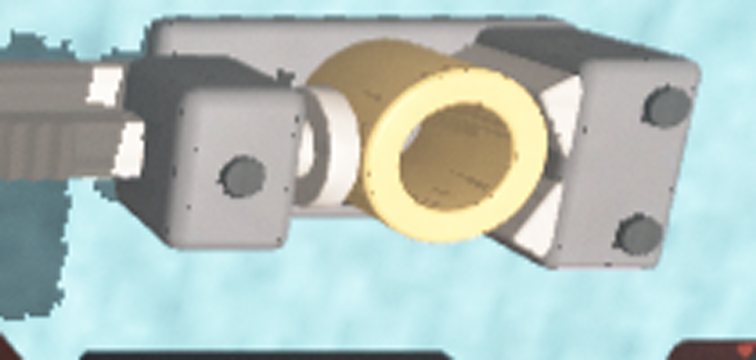

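The bush is seated in the V at (560,150). The groove has reached the sleeve end and no longer shows at (300,150), and the pad is about 6 mm in. I'll hold briefly to check for creep, then hand in.

```bash
python3 -m jog '{"turn":[[0,0,0],[0,0,0],[0,0,0],[0,0,0],[0,0,0]],"dp":[[0,0,0],[0,0,0],[0,0,0],[0,0,0],[0,0,0]],"grip":[0.615,0.615,0.615,0.615,0.615]}'
python3 - <<'E'
from meas import *
meas()
print(ctrl.close_job())
E
```

```text
time_s: 21.75
tcp_pos: [0.5426, 0.2129, 0.1061]
orientation: [3.141, -0.001, 0.166]
force: [0.2, -4.9, 4.3]
grip_width: 0.621
finger_force: 10.6
t 21.9 w 0.616 ff 10.6 F [ 0.9 -5.9  4.6]
d 38.4 mj [102.8 126.9] padmask s [134.8, 136.7, 140.4, 141.2] bush s,t 159.2 1.9 18.3 fj end 202.8
the job is handed in; nothing more can be done
None
```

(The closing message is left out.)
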